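Walk the lapping block square to the bench fence

TASK

Get the heavy cast-iron lapping block ready for dressing scraper blades. It is to be pushed only, never lifted or tipped: walk it round with pushes at alternate corners until one of its long sides (either one) squarely faces the aluminium fence while the block is still a finger's width or more clear of it, then push it forward until that side lies flush against the fence, without overhanging the fence's ends. Do not let the block hit the fence askew, and leave everything else on the bench where it is.

Things in the scene. Friction and masses are not known exactly. Their poses are not given: they have to be found in the camera images.
- block: Dark cast-iron lapping block with grey ground squares on top, 140 mm long (its y axis), 95 mm wide (x axis, too wide to grip), 40 mm high, 1.4 to 2.3 kg. Origin: centre of the underside; z up. Its two long sides are alike. A push of 7 to 16 N slides it; a push near a corner turns it too. It starts 0.5 to 1.57 rad, either way, off lying along the fence, centre 150 to 190 mm before its face.
- fence: Straight aluminium fence fixed to the bench, 280 mm long (its y axis), 30 mm high, with a foot and two black knobs behind. Origin: middle of the bottom edge of the flat face that looks towards the block and robot; x axis level, square to that face, pointing away from the block. With the block flush its centre is at x = -0.0475 in this frame.
- tape: Bystander: roll of joint tape lying flat, 124 mm across, 48 mm high; origin centre of underside. Left of the block.
- pad: Bystander: round black sanding pad, 116 mm across, 26 mm high; origin centre of underside. Right of the block.
- sleeve_a: Bystander: small paint-roller sleeve, 38 mm thick, 100 mm long, lying; origin under its middle. Near the robot, to its right.
- sleeve_b: Bystander: a second such sleeve, near the robot, to its left.
- roller: Bystander: small paint roller with wire frame and black handle, 250 mm long, 48 mm high, lying to the far right; origin on the bench about its middle.
Not all that is in view belongs to the job. Leave any blue or turquoise look-alike of the block alone.

How it is judged:
On the way, in this order (a step that is already met when the one before it is completed fails the run):
1. a long side of the block squarely faces the fence (within 8 degrees) while the block is still clear of it (centre more than 60 mm before the face) (angle between the y axis of block and the y axis of fence, either way round below 0.14 rad and x of block in the frame of fence below -0.06 m), for 0.3 s.
2. the long side lies flush along the fence (angle between the y axis of block and the y axis of fence, either way round below 0.052 rad and x of block in the frame of fence above -0.0505 m), for 0.2 s.
At the end, for the whole second after the job is handed in: The block rests flat on the bench, one long side flush along the fence: within 3 degrees of parallel, centre no more than 50.5 mm before the face (3 mm gap), not overhanging the fence's ends by more than 3 mm (all of step 2 and x of block in the frame of fence below -0.044 m and y of block in the frame of fence between -0.073 and 0.073 m and height (world z) of block below 0.003 m and angle between block's own z axis and vertical below 0.05 rad and linear speed of block below 0.01 m/s); the robot touches nothing.
It fails at once if the block is lifted or tipped (height (world z) of block above 0.008 m or angle between block's own z axis and vertical above 0.14 rad).
It fails at once if the block hits the fence while more than 14 degrees askew (contact force between block and fence above 1 N and angle between the y axis of block and the y axis of fence, either way round above 0.25 rad).
It fails at once if a bystander is moved by more than 20 mm (distance of any of tape, pad, sleeve_a, sleeve_b, roller from where it was at the start of the episode above 0.02 m).
It also fails if it takes over 72 s, if anything falls off the work surface, if the arm or the gripper's body presses on something with over 40 N, if the wrist force passes 120 N, or if a joint passes its speed limit or range.

ROBOT

A 6-joint arm with a two-finger parallel gripper is mounted at the origin on the work surface. World frame = base frame: x ahead of the robot, y to its left, z up, the work surface at z = 0. Lengths are in m, angles in rad, forces in N, time in s.
With the tool pointing down it reaches from about 0.275 to 0.75 m from the base axis. Payload 10.2 kg.
Tool frame: the origin (TCP) lies on the centre line of the jaws, within the pads' length; the fingertips stand 14 mm ahead of it and the grasp point (between the pads) lies 5 mm behind it; z points along the fingers, x is the direction in which the jaws open and shut, and the axes are right-handed (so a half turn about z gives the same grasp; the last joint's range is limited). The gripper opens to 88 mm and grips with 3 to 60 N. Pads are 18 mm wide; open, the fingers measure 123 mm over their backs; the gripper's body (75 mm by 187 mm) begins 45 mm behind the grasp point.
Start: joints at [1.045, 0.313, 1.498, -0, 1.331, -0.223], TCP at [0.157, 0.501, 0.253] pointing down, gripper open.
Joint ranges: [-2.94, 2.94], [-0.97, 2.17], [0.19, 2.56], [-1.23, 4.37], [0.02, 3.11], [-2.88, 2.88]. Speed limits (rad/s): [2.39, 2.39, 3.01, 3.14, 3.14, 3.14].

INTERFACE

Orientations are given as a unit quaternion [w, x, y, z].
In Python, from rig import manip, get_image, get_calibration gives the robot as it stands.
- The arm moves only by the tool jog_arm, never from a script. Its arguments are lists of equal length, an entry for each row: "turn": the turn, a rotation vector about the tool's x, y, z in units of 30 degrees (1.0 is 30 degrees), a list of three; "dp": the shift along the tool's x, y, z in units of 20 mm (1.0 is 20 mm), a list of three; "hand": the opening, from 0 (shut) to 1 (fully open). In form: {"turn": [[ax, ay, az], ...], "dp": [[tx, ty, tz], ...], "hand": [hand, ...]}. A call has 1 to 12 rows; each row shifts and turns the commanded pose from where the row before left it, along the tool's axes as they then stand; what a row does not reach is not made up. A row lasts 1/10 s, in which the tool goes at most 50 mm and 8.59 degrees, less where a joint would pass 70% of its speed; a pose out of reach is approached as far as the arm can. A call with a number of a shift or a turn outside -1 to 1 is refused whole. A call with a gripper value outside its range is refused whole. The fingers move at their own pace and stop on an object; "grip_force" is the grip in N (left out, the last holds). Time passes only in rows, so rows that do not move let the fingers close. It gives the time, the measured TCP pose, the force and the opening at its end, in the units of the state.
- manip.get_obs(): the state, without advancing time (a new reading comes with each control period).
- get_image(name): name is "side" or "top" or "wrist"; returns (picture, depth): 480x640x3 uint8, red, green, blue; 480x640 float32, m along the optical axis (not along the pixel's ray), 0 where there is no reading.
- get_calibration(name): a dict with "fx", "fy", "cx", "cy" (pixels), "cam_to_world" (4x4, takes a point from camera to world coordinates). Camera axes: x right, y down, z forward; pixel columns grow to the right and rows downward; lengths in m; the calibration is good to about 2 mm. A picture is of the moment at which its call begins: read the wrist's pose just before it. get_calibration takes no time and is no camera call; for the wrist camera it gives the pose at the moment of the call.
- manip.close_job(): hands the job in, once; it reports no verdict.
The state is a dict: "time_s": time; "joint_positions": joint angles; "qvel": joint speeds; "joint_efforts": joint torques, N m; "tool_pos": TCP position; "tcp_rot": TCP orientation; "force": force on the tool from outside, world axes, zero at the start; "moment": the same for the moment, N m; "width": finger opening in m.
Only numpy, scipy, OpenCV 4.12 (cv2) and the standard library are available. Lean on these libraries where they do the work, as an engineer would, in place of code of your own. Each camera call takes 0.05 s, during which the arm holds its last target. There are 200 camera calls.

## Working session

There is one attempt and no reset: what is moved stays moved. The work goes in short steps, Python scripts to look and compute and a tool call to move; the robot and the scene stay as the last step left them, time stands still between calls to the robot, and variables do not carry over. Pictures are saved under pics/ and viewed, about 8 in all and at most 12, crops included, and the job is handed in when it is done.

Besides the shell and the picture viewer there is one more tool, called after ">>>" in YAML: its name, and indented under it one key for each argument. jog_arm: Moves the arm, as the interface text tells. Shifts and turns lie within -1 to 1; 1 stands for 20 mm of shift or 30 degrees of turn. Its arguments: {"type":"object","properties":{"turn":{"type":"array","items":{"type":"array","items":{"type":"number","minimum":-1,"maximum":1}}},"dp":{"type":"array","items":{"type":"array","items":{"type":"number","minimum":-1,"maximum":1}}},"hand":{"type":"array","items":{"type":"number"}},"grip_force":{"type":"number"}},"required":["turn","dp","hand"]}

```bash
ls; mkdir -p pics; python3 - <<'E'
from rig import manip,get_image,get_calibration
import cv2,numpy as np
o=manip.get_obs();print(o['time_s'],o['tool_pos'],o['tcp_rot'],o['force'])
for n in('top','side'):
    im,d=get_image(n);cv2.imwrite(f'pics/{n}0.png',im[...,::-1]);np.save(f'pics/{n}0.npy',d)
    c=get_calibration(n);print(n,c)
E
```

```text
pics
0.0 [0.15643165 0.50090629 0.25217097] [ 2.61772996e-04  8.05662154e-01  5.92374946e-01 -5.90917567e-04] [ 0.4084195   0.19030068 -0.27774837]
top {'fx': 456.8959399487651, 'fy': 456.8959399487651, 'cx': 319.0920542799899, 'cy': 254.29303677633217, 'cam_to_world': array([[ 0.02518643, -0.98657177,  0.16137467,  0.31715743],
       [-0.99965794, -0.02371761,  0.01102211, -0.02534151],
       [-0.00704668, -0.16159708, -0.98683166,  0.95508347],
       [ 0.        ,  0.        ,  0.        ,  1.        ]])}
side {'fx': 601.0714230014261, 'fy': 601.0714230014261, 'cx': 323.27752515956513, 'cy': 237.81493011647393, 'cam_to_world': array([[ 0.76769033, -0.42441398,  0.48012949, -0.15172933],
       [-0.64057202, -0.52912554,  0.55650126, -0.71355394],
       [ 0.01786186, -0.73477815, -0.67807228,  0.9207393 ],
       [ 0.        ,  0.        ,  0.        ,  1.        ]])}
```

View pics/top0.png

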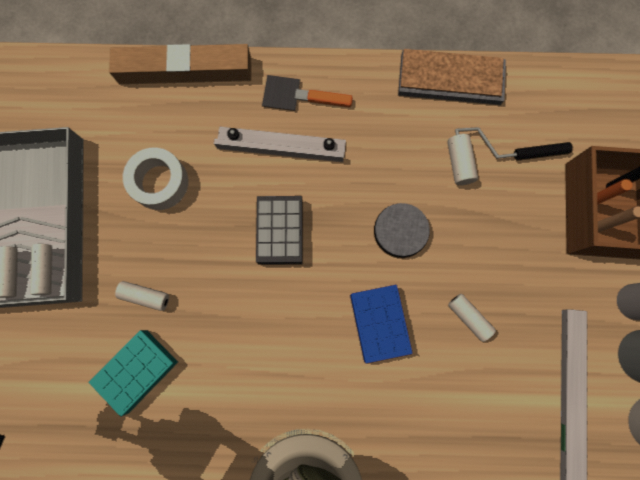

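Top view: block at about (280,230) with its long side pointing at the fence (281,143), so it needs close to 90° of turning. Tape is at (155,178), pad at (402,230), blue decoy at (382,324).

```bash
cat > h.py <<'E'
from rig import manip,get_image,get_calibration
import cv2,numpy as np
def world(n,d):
    c=get_calibration(n);v,u=np.mgrid[:480,:640]
    p=np.stack([(u-c['cx'])/c['fx']*d,(v-c['cy'])/c['fy']*d,d,np.ones_like(d)],-1)
    return (p@c['cam_to_world'].T)[...,:3]
def comps(n='top',zmin=.012,zmax=.07,save=None):
    im,d=get_image(n)
    if save: cv2.imwrite(f'pics/{save}.png',im[...,::-1])
    W=world(n,d);m=((d>0)&(W[...,2]>zmin)&(W[...,2]<zmax)).astype(np.uint8)
    k,l,s,c=cv2.connectedComponentsWithStats(m)
    r=[]
    for i in range(1,k):
        if s[i,4]<150: continue
        P=W[l==i]; zt=np.percentile(P[:,2],90); T=P[P[:,2]>zt-.008]
        (cx,cy),(a,b),an=cv2.minAreaRect((T[:,:2]*1000).astype(np.float32))
        if a<b: a,b,an=b,a,an+90
        r.append((c[i],(cx,cy),(a,b),(an+90)%180-90,zt))   # angle of long axis from world x, deg
    return r
def show(r):
    for c,p,ab,an,z in r: print('px',c.round(),'xy mm',np.round(p,1),'size',np.round(ab,1),'ang',round(an,1),'z',round(z*1000))
E
python3 - <<'E'
from h import *
show(comps())
E
```

```text
px [180.  63.] xy mm [887.5 299.4] size [300.5  64.6] ang -86.9 z 53
px [453.  76.] xy mm [ 878.1 -299.7] size [229.8 102.7] ang 85.6 z 28
px [326.  97.] xy mm [823.7 -16.6] size [126.2  28.6] ang 82.0 z 21
px [ 44. 233.] xy mm [534.1 562.5] size [363.7 147.9] ang 7.5 z 64
px [492. 154.] xy mm [ 680.3 -313.7] size [100.3  39.9] ang 8.6 z 47
px [279. 147.] xy mm [710.6  75.3] size [279.4  43.1] ang 84.8 z 32
px [155. 178.] xy mm [622.1 334.4] size [123.1 122.4] ang -89.2 z 51
px [583. 214.] xy mm [ 562.4 -552.5] size [229.  98.] ang 26.2 z 64
px [617. 163.] xy mm [ 675.1 -619.2] size [91.8  2.6] ang 87.7 z 65
px [279. 230.] xy mm [518.8  68.6] size [139.9  94.8] ang 1.8 z 42
px [402. 230.] xy mm [ 526.3 -186.4] size [111.5 111.4] ang 84.6 z 29
px [604. 225.] xy mm [ 540.5 -591.3] size [20.7 10. ] ang 26.1 z 65
px [142. 296.] xy mm [375.5 343.5] size [99.5 32.6] ang 76.5 z 40
px [631. 301.] xy mm [ 392.8 -637.2] size [53.4 13.1] ang -6.3 z 60
px [381. 324.] xy mm [ 331.7 -141.9] size [140.1  95.2] ang 12.8 z 42
px [472. 318.] xy mm [ 348.8 -325.8] size [99.6 32. ] ang 44.1 z 39
px [575. 395.] xy mm [ 207.  -526.3] size [324.2  44.9] ang -4.1 z 27
px [133. 372.] xy mm [224.1 347.1] size [140.9  96.3] ang -42.3 z 43
px [632. 355.] xy mm [ 284.9 -631. ] size [62.9 12.9] ang -5.3 z 56
px [636. 422.] xy mm [ 153.4 -639.3] size [52.3  8.7] ang -4.3 z 30
px [305. 460.] xy mm [57.9  4.9] size [118.7  30.1] ang -84.4 z 47
```

>>> jog_arm:
  turn:
    - [0,0,-0.193]
    - [0,0,-0.193]
    - [0,0,-0.193]
    - [0,0,0]
    - [0,0,0]
    - [0,0,0]
    - [0,0,0]
    - [0,0,0]
    - [0,0,0]
    - [0,0,0]
    - [0,0,0]
    - [0,0,0]
  dp:
    - [0,0,0]
    - [0,0,0]
    - [0,0,0]
    - [-0.97,0.77,0]
    - [-0.97,0.77,0]
    - [-0.97,0.77,0]
    - [-0.97,0.77,0]
    - [-0.97,0.77,0]
    - [-0.97,0.77,0]
    - [-0.97,0.77,0]
    - [-0.97,0.77,0]
    - [-0.97,0.77,0]
  hand: [0,0,0,0,0,0,0,0,0,0,0,0]

```text
time_s: 1.35
tool_pos: [0.2957, 0.3257, 0.2526]
tcp_rot: [-0.0, 0.707, 0.707, -0.0]
force: [-0.3, 0.9, -0.1]
width: 0.0003
```

>>> jog_arm:
  turn:
    - [0,0,0]
    - [0,0,0]
    - [0,0,0]
    - [0,0,0]
    - [0,0,0]
    - [0,0,0]
    - [0,0,0]
    - [0,0,0]
    - [0,0,0]
    - [0,0,0]
    - [0,0,0]
    - [0,0,0]
  dp:
    - [-0.97,0.77,0]
    - [-0.97,0.77,0]
    - [-0.97,0.77,0]
    - [-0.97,0.77,0]
    - [-0.97,0.77,0.5]
    - [-0.97,0.77,0.5]
    - [-0.97,0.77,0.5]
    - [-0.97,0.77,0.5]
    - [-0.97,0.77,0.5]
    - [-0.97,0.77,0.5]
    - [-0.97,0.77,0.5]
    - [-0.97,0.77,0.5]
  hand: [0,0,0,0,0,0,0,0,0,0,0,0]

```text
time_s: 2.55
tool_pos: [0.4806, 0.093, 0.1722]
tcp_rot: [-0.0, 0.707, 0.707, -0.0]
force: [0.4, 0.6, -0.9]
width: 0.0002
```

```bash
python3 - <<'E'
from h import *
o=manip.get_obs();print(o['time_s'],o['tool_pos'],o['tcp_rot'],o['width'])
d=np.load('pics/top0.npy');W=world('top',d)
S=W[(W[...,0]>.66)&(W[...,0]<.75)&(abs(W[...,1]-.075)<.16)&(W[...,2]>.024)&(W[...,2]<.036)&(d>0)]
b=[]
for y in np.arange(-.05,.2,.01):
    q=S[abs(S[:,1]-y)<.005]
    if len(q): b.append((y,q[:,0].min()))
b=np.array(b);p=np.polyfit(b[:,0],b[:,1],1);r=b[:,1]-np.polyval(p,b[:,0])
print(p,np.degrees(np.arctan(p[0])),r.std(),S[:,1].min(),S[:,1].max())
E
```

```text
2.55 [0.48058106 0.09295628 0.17216372] [-1.21801222e-04  7.07021383e-01  7.07192153e-01 -8.70270117e-05] 0.00022247729432175095
[0.08927875 0.68275969] 5.101769476555507 0.00042887933739005183 -0.06253343480914084 0.2160982919298413
```

>>> jog_arm:
  turn:
    - [0,0,0]
    - [0,0,0]
    - [0,0,0]
    - [0,0,0]
    - [0,0,0]
    - [0,0,0]
    - [0,0,0]
    - [0,0,0]
    - [0,0,0]
    - [0,0,0]
    - [0,0,0]
    - [0,0,0]
  dp:
    - [-0.95,0.83,0.6]
    - [-0.95,0.83,0.6]
    - [-0.95,0.83,0.6]
    - [-0.95,0.83,0.6]
    - [-0.95,0.83,0.6]
    - [-0.95,0.83,0.6]
    - [0,0,0.98]
    - [0,0,0.98]
    - [0,0,0.98]
    - [0,0,0.98]
    - [0,0,0]
    - [0.4,0,0]
  hand: [0,0,0,0,0,0,0,0,0,0,0,0]

```text
time_s: 3.75
tool_pos: [0.5799, -0.0125, 0.0226]
tcp_rot: [0.0, 0.707, 0.707, -0.0]
force: [0.8, -0.5, -0.8]
width: 0.0001
```

>>> jog_arm:
  turn:
    - [0,0,0]
    - [0,0,0]
    - [0,0,0]
    - [0,0,0]
    - [0,0,0]
    - [0,0,0]
    - [0,0,0]
    - [0,0,0]
  dp:
    - [0.4,0,0]
    - [0.4,0,0]
    - [0.4,0,0]
    - [0.4,0,0]
    - [0.4,0,0]
    - [0.4,0,0]
    - [0.4,0,0]
    - [0,0,0]
  hand: [0,0,0,0,0,0,0,0]

```text
time_s: 4.55
tool_pos: [0.5809, 0.0446, 0.0233]
tcp_rot: [0.002, 0.707, 0.708, 0.001]
force: [2.2, -1.4, 1.1]
width: 0.0003
```

```bash
cat >> h.py <<'E'
FO=np.array([.6896,.077]);FY=np.array([.0889,.996]);FX=np.array([.996,-.0889])
def corners(W,m):
    T=W[m][:,:2]*1000
    return cv2.minAreaRect(T.astype(np.float32))
def block(save=None):
    """dark/grey block: top-face points by height, off the tool by its near surroundings"""
    o=manip.get_obs();im,d=get_image('top')
    if save: cv2.imwrite(f'pics/{save}.png',im[...,::-1])
    W=world('top',d);m=(d>0)&(abs(W[...,2]-.041)<.008)&(W[...,0]>.42)&(W[...,0]<.685)&(W[...,1]>-.1)&(W[...,1]<.26)
    m=cv2.morphologyEx(m.astype(np.uint8),cv2.MORPH_OPEN,np.ones((5,5)))
    k,l,s,c=cv2.connectedComponentsWithStats(m);i=1+np.argmax(s[1:,4])
    (cx,cy),(a,b),an=corners(W,l==i)
    if a<b:a,b,an=b,a,an+90
    an%=180; q=np.array([cx,cy])/1000-FO
    print('t',round(o['time_s'],2),'tcp',np.round(o['tool_pos'],3),'F',np.round(o['force'],1))
    print('block',round(cx,1),round(cy,1),'size',round(a,1),round(b,1),'ang',round(an,1),'err to 84.9:',round(84.9-an,1),'| fence x',round(q@FX*1000,1),'y',round(q@FY*1000,1))
    print(np.round(cv2.boxPoints(((cx,cy),(a,b),an))).tolist())
E
python3 -c "
from h import *
block('p1')"
```

```text
t 4.55 tcp [0.581 0.045 0.023] F [ 2.2 -1.4  1.1]
block 462.3 30.8 size 12.4 10.3 ang 2.8 err to 84.9: 82.1 | fence x -222.3 y -66.2
[[456.0, 36.0], [456.0, 25.0], [469.0, 26.0], [468.0, 36.0]]
```

View pics/p1.png

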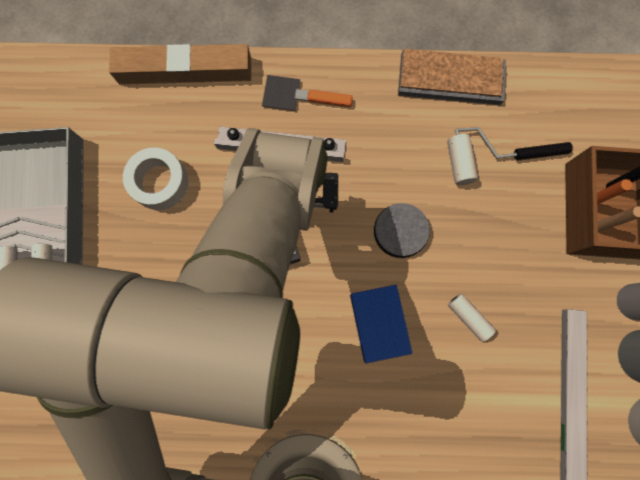

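The arm hides the block in the top view, so I'll use the side and wrist depth.

```bash
python3 - <<'E'
s=open('h.py').read()
i=s.index('def block');open('h.py','w').write(s[:i]+'''def block(cams=('side',),save=None):
    o=manip.get_obs();print('t',round(o['time_s'],2),'tcp',np.round(o['tool_pos'],3),'F',np.round(o['force'],1))
    for n in cams:
        im,d=get_image(n)
        if save: cv2.imwrite(f'pics/{save}_{n}.png',im[...,::-1])
        W=world(n,d);m=(d>0)&(abs(W[...,2]-.041)<.006)&(W[...,0]>.38)&(W[...,0]<.70)&(W[...,1]>-.1)&(W[...,1]<.26)
        m&=(im.max(-1).astype(int)-im.min(-1)<60)
        m=cv2.morphologyEx(m.astype(np.uint8),cv2.MORPH_OPEN,np.ones((3,3)))
        k,l,s,c=cv2.connectedComponentsWithStats(m)
        if k<2: print(n,'none');continue
        i=1+np.argmax(s[1:,4]);(cx,cy),(a,b),an=corners(W,l==i)
        if a<b:a,b,an=b,a,an+90
        an%=180; q=np.array([cx,cy])/1000-FO
        print(n,s[i,4],'block',round(cx,1),round(cy,1),'size',round(a,1),round(b,1),'ang',round(an,1),'err',round(84.9-an,1),'| fence x',round(q@FX*1000,1),'y',round(q@FY*1000,1))
        print('  ',np.round(cv2.boxPoints(((cx,cy),(a,b),an))).tolist())
''')
E
python3 -c "
from h import *
block(('side','wrist'),'p2')
a=cv2.imread('pics/p2_side.png');b=cv2.imread('pics/p2_wrist.png')
cv2.imwrite('pics/p2.png',cv2.resize(np.hstack([a,b]),(800,300)))"
```

```text
t 4.6 tcp [0.581 0.044 0.023] F [ 1.6 -1.9  0.7]
side 1657 block 511.0 90.2 size 144.0 97.9 ang 18.2 err 66.7 | fence x -179.1 y -2.7
   [[427.0, 114.0], [458.0, 21.0], [595.0, 66.0], [564.0, 159.0]]
wrist 92909 block 514.0 91.4 size 135.2 95.6 ang 17.9 err 67.0 | fence x -176.2 y -1.3
   [[435.0, 116.0], [464.0, 25.0], [593.0, 67.0], [564.0, 158.0]]
```

View pics/p2.png

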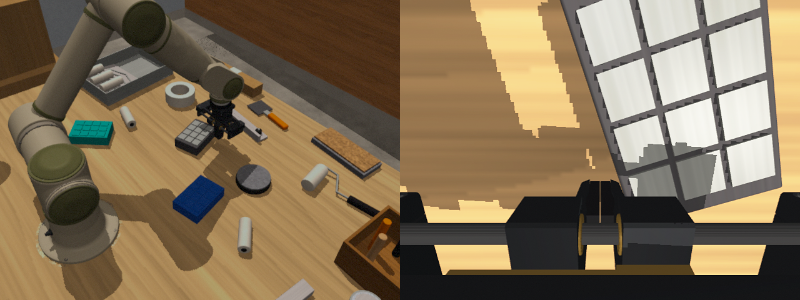

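Side and wrist agree: block now at (513,91), angle 18°. Next I push the near-left corner to the right.

>>> jog_arm:
  turn:
    - [0,0,0]
    - [0,0,0]
    - [0,0,0]
    - [0,0,0]
    - [0,0,0]
    - [0,0,0]
    - [0,0,0]
    - [0,0,0]
    - [0,0,0]
    - [0,0,0]
    - [0,0,0]
    - [0,0,0]
  dp:
    - [-0.5,0,-0.2]
    - [0,0,-1]
    - [0,0,-1]
    - [0,0,-0.9]
    - [0.9,-0.96,0]
    - [0.9,-0.96,0]
    - [0.9,-0.96,0]
    - [0.9,-0.96,0]
    - [0.9,-0.96,0]
    - [0.9,-0.96,0]
    - [0.9,-0.96,0]
    - [0,0,0.3]
  hand: [0,0,0,0,0,0,0,0,0,0,0,0]

```text
time_s: 5.9
tool_pos: [0.4436, 0.1609, 0.0788]
tcp_rot: [-0.0, 0.706, 0.708, -0.0]
force: [0.2, 0.2, -0.2]
width: 0.0005
```

>>> jog_arm:
  turn:
    - [0,0,0]
    - [0,0,0]
    - [0,0,0]
    - [0,0,0]
    - [0,0,0]
    - [0,0,0]
    - [0,0,0]
    - [0,0,0]
    - [0,0,0]
    - [0,0,0]
    - [0,0,0]
    - [0,0,0]
  dp:
    - [0,0,0.9]
    - [0,0,0.9]
    - [0,0,0.9]
    - [-0.4,0,0]
    - [-0.4,0,0]
    - [-0.4,0,0]
    - [-0.4,0,0]
    - [-0.4,0,0]
    - [-0.4,0,0]
    - [-0.4,0,0]
    - [-0.4,0,0]
    - [-0.4,0,0]
  hand: [0,0,0,0,0,0,0,0,0,0,0,0]

```text
time_s: 7.1
tool_pos: [0.4452, 0.0874, 0.025]
tcp_rot: [-0.0, 0.707, 0.707, 0.0]
force: [-1.0, 6.4, -1.3]
width: 0.0007
```

```bash
python3 -c "
from h import *
block(('side','wrist'),'p3')"
```

```text
t 7.1 tcp [0.445 0.087 0.025] F [-1.   6.4 -1.3]
side 866 block 523.8 61.0 size 143.8 80.3 ang 46.4 err 38.5 | fence x -163.8 y -30.7
   [[445.0, 37.0], [503.0, -19.0], [602.0, 85.0], [544.0, 141.0]]
wrist 1709 block 482.7 87.9 size 21.5 21.1 ang 83.2 err 1.7 | fence x -207.1 y -7.6
   [[471.0, 78.0], [492.0, 76.0], [494.0, 97.0], [473.0, 100.0]]
```

>>> jog_arm:
  turn:
    - [0,0,0]
    - [0,0,0]
    - [0,0,0]
    - [0,0,0]
    - [0,0,0]
    - [0,0,0]
    - [0,0,0]
    - [0,0,0]
    - [0,0,0]
    - [0,0,0]
    - [0,0,0]
    - [0,0,0]
  dp:
    - [0.5,0,-0.1]
    - [0,0,-1]
    - [0,0,-1]
    - [0,0,-0.8]
    - [-0.27,0.94,0]
    - [-0.27,0.94,0]
    - [-0.27,0.94,0]
    - [-0.27,0.94,0]
    - [-0.27,0.94,0]
    - [-0.27,0.94,0]
    - [-0.27,0.94,0]
    - [-0.27,0.94,0]
  hand: [0,0,0,0,0,0,0,0,0,0,0,0]

```text
time_s: 8.4
tool_pos: [0.5967, 0.0552, 0.0829]
tcp_rot: [0.0, 0.707, 0.707, 0.0]
force: [-0.9, -0.2, -0.1]
width: 0.0005
```

```bash
python3 -c "
from h import *
block(('side','wrist'),'p4')"
```

```text
t 8.4 tcp [0.597 0.055 0.083] F [-0.9 -0.2 -0.1]
side 1721 block 517.9 66.9 size 145.5 95.1 ang 45.6 err 39.3 | fence x -170.1 y -25.3
   [[433.0, 48.0], [501.0, -18.0], [603.0, 86.0], [535.0, 152.0]]
wrist 51858 block 517.8 68.6 size 140.1 95.7 ang 45.6 err 39.3 | fence x -170.3 y -23.6
   [[435.0, 52.0], [503.0, -15.0], [601.0, 85.0], [533.0, 152.0]]
```

>>> jog_arm:
  turn:
    - [0,0,0]
    - [0,0,0]
    - [0,0,0]
    - [0,0,0]
    - [0,0,0]
    - [0,0,0]
    - [0,0,0]
    - [0,0,0]
    - [0,0,0]
    - [0,0,0]
    - [0,0,0]
    - [0,0,0]
  dp:
    - [-0.3,0.85,0]
    - [0,0,1]
    - [0,0,1]
    - [0,0,0.95]
    - [0.28,-0.29,0]
    - [0.28,-0.29,0]
    - [0.28,-0.29,0]
    - [0.28,-0.29,0]
    - [0.28,-0.29,0]
    - [0.28,-0.29,0]
    - [0.28,-0.29,0]
    - [0.28,-0.29,0]
  hand: [0,0,0,0,0,0,0,0,0,0,0,0]

```text
time_s: 9.7
tool_pos: [0.5674, 0.0942, 0.0253]
tcp_rot: [0.002, 0.707, 0.707, 0.002]
force: [5.9, -0.3, -3.1]
width: 0.0003
```

```bash
python3 -c "
from h import *
block(('side','wrist'),'p5')"
```

```text
t 9.7 tcp [0.567 0.094 0.025] F [ 5.9 -0.3 -3.1]
side 1769 block 496.0 76.3 size 145.8 105.1 ang 65.5 err 19.4 | fence x -192.8 y -17.9
   [[418.0, 32.0], [514.0, -12.0], [574.0, 121.0], [478.0, 164.0]]
wrist 105978 block 498.1 75.3 size 141.3 107.0 ang 67.9 err 17.0 | fence x -190.6 y -18.7
   [[422.0, 30.0], [521.0, -10.0], [574.0, 121.0], [475.0, 161.0]]
```

>>> jog_arm:
  turn:
    - [0,0,0]
    - [0,0,0]
    - [0,0,0]
    - [0,0,0]
    - [0,0,0]
    - [0,0,0]
    - [0,0,0]
    - [0,0,0]
    - [0,0,0]
    - [0,0,0]
    - [0,0,0]
    - [0,0,0]
  dp:
    - [-0.25,0.6,0]
    - [0,0,-1]
    - [0,0,-1]
    - [0,0,-0.9]
    - [0,-0.98,0]
    - [0,-0.98,0]
    - [0,-0.98,0]
    - [0,-0.98,0]
    - [0,-0.98,0]
    - [0,-0.98,0]
    - [0,-0.98,0]
    - [0,-0.98,0]
  hand: [0,0,0,0,0,0,0,0,0,1,1,1]

```text
time_s: 11.0
tool_pos: [0.4205, 0.0886, 0.0821]
tcp_rot: [0.0, 0.707, 0.707, 0.0]
force: [1.2, 0.2, -0.1]
width: 0.0225
```

>>> jog_arm:
  turn:
    - [0,0,0]
    - [0,0,0.17]
    - [0,0,0]
    - [0,0,0]
  dp:
    - [0,-0.9,0]
    - [0,0,0]
    - [0,0,0]
    - [0,0,0]
  hand: [1,1,1,1]

```text
time_s: 11.4
tool_pos: [0.4037, 0.0885, 0.0819]
tcp_rot: [0.0, 0.737, 0.676, 0.0]
force: [0.2, -0.1, -0.7]
width: 0.0542
```

```bash
python3 -c "
from h import *
block(('side','wrist'),'p6');print(manip.get_obs()['tcp_rot'])"
```

```text
t 11.4 tcp [0.404 0.088 0.082] F [ 0.2 -0.1 -0.7]
side 1228 block 491.3 77.0 size 143.3 94.7 ang 67.1 err 17.8 | fence x -197.5 y -17.7
   [[420.0, 29.0], [507.0, -7.0], [563.0, 125.0], [476.0, 161.0]]
wrist 8312 block 494.0 75.7 size 148.0 40.5 ang 88.0 err -3.1 | fence x -194.7 y -18.6
   [[471.0, 2.0], [512.0, 1.0], [517.0, 149.0], [476.0, 150.0]]
[1.74333170e-04 7.37191721e-01 6.75683591e-01 1.45172590e-04]
```

View pics/p6_side.png

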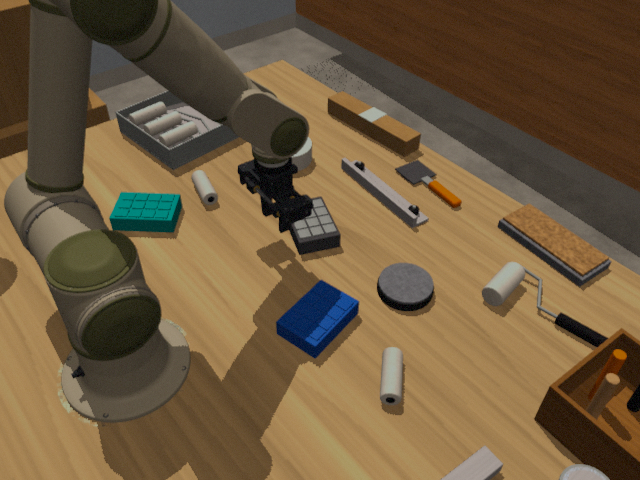

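Side view: the gripper is open just behind the block, around (290,205), and the bystanders are undisturbed. Next I square the block with the two open fingers.

>>> jog_arm:
  turn:
    - [0,0,0]
    - [0,0,0]
    - [0,0,0]
    - [0,0,0]
    - [0,0,0]
    - [0,0,0]
    - [0,0,0]
    - [0,0,0]
    - [0,0,0]
    - [0,0,0]
    - [0,0,0]
    - [0,0,0]
  dp:
    - [0,-0.3,0]
    - [0,0,0.95]
    - [0,0,0.95]
    - [0,0,0.95]
    - [0,0.4,0]
    - [0,0.4,0]
    - [0,0.4,0]
    - [0,0.4,0]
    - [0,0.4,0]
    - [0,0.4,0]
    - [0,0.4,0]
    - [0,0.4,0]
  hand: [1,1,1,1,1,1,1,1,1,1,1,1]

```text
time_s: 12.7
tool_pos: [0.46, 0.0828, 0.0248]
tcp_rot: [-0.002, 0.738, 0.675, -0.002]
force: [-11.7, -6.8, 4.9]
width: 0.0882
```

```bash
python3 -c "
from h import *
block(('side','wrist'),'p7')"
```

```text
t 12.7 tcp [0.46  0.083 0.025] F [-11.7  -6.8   4.9]
side 369 block 552.8 77.0 size 134.8 43.5 ang 72.1 err 12.8 | fence x -136.3 y -12.2
   [[511.0, 20.0], [553.0, 6.0], [594.0, 134.0], [553.0, 148.0]]
wrist 11600 block 500.6 87.3 size 127.1 28.9 ang 85.7 err -0.8 | fence x -189.1 y -6.5
   [[481.0, 25.0], [510.0, 23.0], [520.0, 150.0], [491.0, 152.0]]
```

>>> jog_arm:
  turn:
    - [0,0,0]
    - [0,0,0]
    - [0,0,0]
    - [0,0,0]
  dp:
    - [0,0.4,0]
    - [0,0.4,0]
    - [0,0.4,0]
    - [0,0,0]
  hand: [1,1,1,1]

```text
time_s: 13.2
tool_pos: [0.4845, 0.0814, 0.0249]
tcp_rot: [-0.001, 0.737, 0.675, -0.001]
force: [-7.9, 0.3, 4.5]
width: 0.0883
```

```bash
python3 -c "
from h import *
block(('side','wrist'),'p8')
a=cv2.imread('pics/p8_side.png')[120:320,200:467];b=cv2.imread('pics/p8_wrist.png')
cv2.imwrite('pics/p8.png',cv2.resize(np.hstack([cv2.resize(a,(640,480)),b]),(800,300)))"
```

```text
t 13.2 tcp [0.484 0.081 0.025] F [-7.9  0.3  4.5]
side 159 block 568.3 29.8 size 54.5 31.0 ang 41.0 err 43.9 | fence x -116.6 y -57.8
   [[538.0, 24.0], [558.0, 0.0], [599.0, 36.0], [579.0, 59.0]]
wrist 11620 block 522.7 85.8 size 126.9 29.3 ang 87.0 err -2.1 | fence x -167.0 y -6.0
   [[505.0, 23.0], [534.0, 22.0], [541.0, 148.0], [511.0, 150.0]]
```

View pics/p8.png

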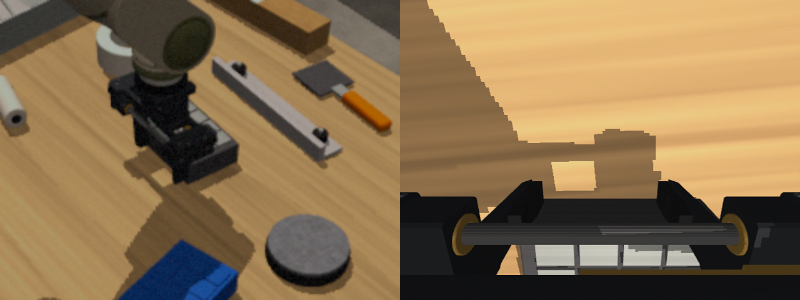

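Left crop: the block is nearly square to the fence with both fingers behind it. I'll back off and measure.

>>> jog_arm:
  turn:
    - [0,0,0]
    - [0,0,0]
    - [0,0,0]
    - [0,0,0]
    - [0,0,0]
    - [0,0,0]
    - [0,0,0]
    - [0,0,0]
  dp:
    - [0,-0.5,0]
    - [0,-1,0]
    - [0,-1,0]
    - [0,-1,-0.5]
    - [0,-1,-1]
    - [0,0,-1]
    - [0,0,-1]
    - [0,0,0]
  hand: [1,1,1,1,1,1,1,1]

```text
time_s: 14.1
tool_pos: [0.397, 0.0891, 0.0969]
tcp_rot: [0.002, 0.738, 0.675, 0.002]
force: [1.0, -0.7, 0.0]
width: 0.0879
```

```bash
python3 -c "
from h import *
block(('side','wrist','top'),'p9')"
```

```text
t 14.1 tcp [0.397 0.089 0.097] F [ 1.  -0.7  0. ]
side 1427 block 542.1 89.2 size 142.2 98.8 ang 85.6 err -0.7 | fence x -148.0 y -0.9
   [[487.0, 22.0], [586.0, 15.0], [597.0, 156.0], [498.0, 164.0]]
wrist 5982 block 508.0 93.0 size 140.5 31.9 ang 88.0 err -3.1 | fence x -182.3 y -0.2
   [[490.0, 23.0], [522.0, 22.0], [526.0, 163.0], [494.0, 164.0]]
top 2980 block 542.0 90.1 size 140.1 95.6 ang 85.2 err -0.3 | fence x -148.1 y -0.1
   [[489.0, 24.0], [584.0, 16.0], [595.0, 156.0], [500.0, 164.0]]
```

Square to within 0.3–0.7° and 148 mm before the face, centred. Now I push it forward.

>>> jog_arm:
  turn:
    - [0,0,0]
    - [0,0,0]
    - [0,0,0]
    - [0,0,0]
    - [0,0,0]
    - [0,0,0]
    - [0,0,0]
    - [0,0,0]
    - [0,0,0]
    - [0,0,0]
    - [0,0,0]
    - [0,0,0]
  dp:
    - [0.7,0,0.9]
    - [0,0,0.9]
    - [0,0,0.9]
    - [0,0,0.9]
    - [0,1,0]
    - [0,1,0]
    - [0,1,0]
    - [0,1,0]
    - [0,0.3,0]
    - [0,0.3,0]
    - [0,0.3,0]
    - [0,0.3,0]
  hand: [1,1,1,1,1,1,1,1,1,1,1,1]

```text
time_s: 15.45
tool_pos: [0.495, 0.0946, 0.0213]
tcp_rot: [-0.005, 0.737, 0.675, -0.005]
force: [-21.1, 1.6, 15.3]
width: 0.088
```

>>> jog_arm:
  turn:
    - [0,0,0]
    - [0,0,0]
    - [0,0,0]
    - [0,0,0]
    - [0,0,0]
    - [0,0,0]
    - [0,0,0]
    - [0,0,0]
    - [0,0,0]
    - [0,0,0]
  dp:
    - [0,0.4,0]
    - [0,0.4,0]
    - [0,0.4,0]
    - [0,0.4,0]
    - [0,0.4,0]
    - [0,0.4,0]
    - [0,0.4,0]
    - [0,0.4,0]
    - [0,0.4,0]
    - [0,0,0]
  hand: [1,1,1,1,1,1,1,1,1,1]

```text
time_s: 16.45
tool_pos: [0.5696, 0.088, 0.0212]
tcp_rot: [-0.002, 0.738, 0.675, -0.002]
force: [-9.2, 1.2, 4.0]
width: 0.0878
```

>>> jog_arm:
  turn:
    - [0,0,0]
    - [0,0,0]
    - [0,0,0]
    - [0,0,0]
    - [0,0,0]
  dp:
    - [0,0.15,0]
    - [0,0.15,0]
    - [0,0.15,0]
    - [0,0.1,0]
    - [0,0,0]
  hand: [1,1,1,1,1]

```text
time_s: 16.95
tool_pos: [0.5791, 0.0873, 0.0213]
tcp_rot: [-0.004, 0.737, 0.675, -0.003]
force: [-15.7, 2.0, 10.6]
width: 0.0879
```

>>> jog_arm:
  turn:
    - [0,0,0]
    - [0,0,0]
    - [0,0,0]
    - [0,0,0]
  dp:
    - [0,0.15,0]
    - [0,0.15,0]
    - [0,0.1,0]
    - [0,0,0]
  hand: [1,1,1,1]

```text
time_s: 17.35
tool_pos: [0.5868, 0.0866, 0.0212]
tcp_rot: [-0.004, 0.737, 0.675, -0.004]
force: [-18.6, 1.5, 11.5]
width: 0.0883
```

```bash
python3 -c "
from h import *
block(('side',),'p10')"
```

```text
t 17.35 tcp [0.587 0.087 0.021] F [-18.6   1.5  11.5]
side 300 block 645.2 22.6 size 105.5 44.0 ang 16.5 err 68.4 | fence x -39.4 y -58.1
   [[588.0, 29.0], [601.0, -13.0], [702.0, 17.0], [690.0, 59.0]]
```

>>> jog_arm:
  turn:
    - [0,0,0]
    - [0,0,0]
    - [0,0,0]
  dp:
    - [0,0.1,0]
    - [0,0.1,0]
    - [0,0,0]
  hand: [1,1,1]

```text
time_s: 17.7
tool_pos: [0.5869, 0.0867, 0.0212]
tcp_rot: [-0.008, 0.737, 0.675, -0.008]
force: [-44.0, -0.5, 28.7]
width: 0.0881
```

The tool has stopped moving and the force rose to 44 N, so the block is against the fence. I'll retreat and check.

>>> jog_arm:
  turn:
    - [0,0,0]
    - [0,0,0]
    - [0,0,0]
    - [0,0,0]
    - [0,0,0]
    - [0,0,0]
    - [0,0,0]
    - [0,0,0]
    - [0,0,0]
    - [0,0,0]
    - [0,0,0]
  dp:
    - [0,-0.3,0]
    - [0,-0.6,0]
    - [0,-1,0]
    - [0,-1,0]
    - [0,-1,0]
    - [0,-1,-1]
    - [0,-1,-1]
    - [0,-1,-1]
    - [0,-1,-1]
    - [0,-1,-1]
    - [0,0,0]
  hand: [1,1,1,1,1,1,1,1,1,1,1]

```text
time_s: 18.8
tool_pos: [0.4163, 0.1016, 0.1236]
tcp_rot: [0.001, 0.737, 0.675, 0.001]
force: [-0.2, -0.4, -1.2]
width: 0.0881
```

```bash
python3 -c "
from h import *
block(('side','top'),'p11')
show([r for r in comps() if r[0][0]>100 and r[0][0]<520])"
```

```text
t 18.8 tcp [0.416 0.102 0.124] F [-0.2 -0.4 -1.2]
side 1510 block 644.9 80.8 size 144.4 98.9 ang 86.1 err -1.2 | fence x -44.8 y -0.2
   [[591.0, 12.0], [689.0, 5.0], [699.0, 149.0], [601.0, 156.0]]
top 2881 block 643.0 81.4 size 140.1 96.2 ang 84.8 err 0.1 | fence x -46.8 y 0.2
   [[589.0, 16.0], [685.0, 7.0], [697.0, 147.0], [601.0, 156.0]]
px [180.  63.] xy mm [888.5 299.9] size [300.9  65.6] ang -86.9 z 53
px [453.  75.] xy mm [ 877.5 -299.6] size [230.  103.3] ang 85.6 z 28
px [326.  97.] xy mm [824.1 -15.9] size [127.6  27.9] ang 82.5 z 21
px [492. 154.] xy mm [ 680.1 -313.7] size [99.8 39.7] ang 8.8 z 48
px [277. 166.] xy mm [650.6 115. ] size [208.5 106.3] ang 84.8 z 42
px [155. 178.] xy mm [622.7 333.9] size [123.3 122.9] ang -11.1 z 51
px [402. 230.] xy mm [ 526.4 -186.1] size [112.6 111.6] ang 0.3 z 29
px [134. 294.] xy mm [377.8 354.7] size [75.6 31.7] ang 77.2 z 40
px [381. 324.] xy mm [ 331.8 -142.1] size [140.   95.5] ang 12.6 z 42
px [472. 318.] xy mm [ 348.2 -325.4] size [100.2  33.2] ang 42.5 z 39
px [120. 369.] xy mm [231.3 354.7] size [140.6  76.2] ang -41.5 z 43
px [306. 461.] xy mm [56.7  1.1] size [119.3  31.5] ang -87.9 z 54
```

View pics/p11_top.png

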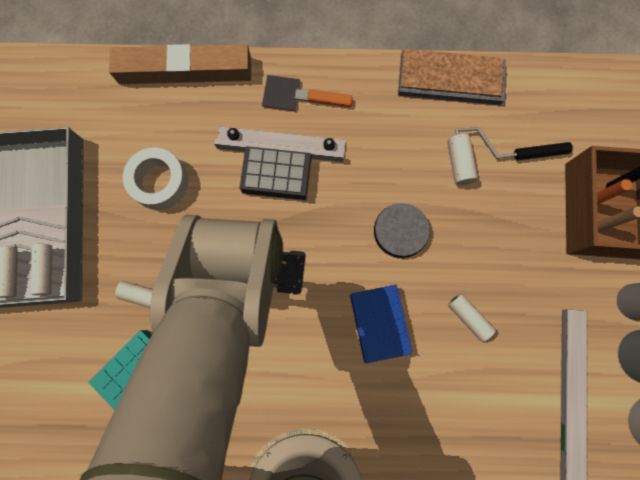

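The block at (276,172) lies flush along the fence face, between its ends, and the bystanders have not moved. The gripper is clear, so I'm handing in.

```bash
python3 -c "
from rig import manip
print(manip.close_job())"
```

```text
the job is handed in; nothing more can be done
None
```

The lapping block now lies flush along the fence, and the job is handed in at about 19 s of the 72 s allowed. No verdict was reported.

- **How it was done:** I turned the block about 65° with three closed-finger pushes at alternate corners. I then squared it with the two open fingers held parallel to the fence. At that point it was within 0.3° (top camera) to 0.7° (side camera) of square, with its centre 148 mm before the face. A straight push took it to the fence, where the tool stopped and the force rose to 44 N. Then I backed the tool off.
- **Top camera at the end:** angle error 0.1°, centre 46.8 mm before the face (47.5 mm would be exact), and 0.2 mm off the fence's middle.
- **Side camera at the end:** it partly disagreed, giving 1.2° and 44.8 mm. That view is coarser: it read the block 144 × 99 mm against the true 140 × 95 mm. I trust the top camera, and the difference is close to the 2 mm calibration error.
- **Bystanders:** the tape, pad and roller and the right-hand sleeve (sleeve_a) measured where they started, within about 1 mm. The arm partly hid the left-hand sleeve (sleeve_b) in the last view, so I did not re-measure it fully. Its visible part has not moved, and the tool never went near it.
- **At hand-in:** the gripper was touching nothing.

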